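Flush the flat-edged base plate against the jig's alignment bar

TASK

On the drilling jig, turn the round plate (its post is there for a fingertip to push) until its flat faces the dark alignment bar, then bed the flat flush against the bar squarely with a light, steady push of a few newtons, without knocking the bar out of its setting and without lifting the plate off the deck. Then swing the wooden hold-down arm all the way over the plate, leaving the plate flush. Leave everything else where it is.

Things in the scene. Friction and masses are not known exactly. Their poses are not given: they have to be found in the camera images.
- jig: wooden drilling jig, fixed to the bench: flat deck 290 mm (its x) by 250 mm (its y), 24 mm thick. Origin: centre of its underside (on the bench); x points from the robot's side towards the alignment bar, z up. A slot along its x (18 mm wide, at y = 0) guides the pin under the plate, so that the plate turns about its centre and slides only along the jig's x (centre from -15 to +31 mm)
- plate: aluminium disc 120 mm across, 12 mm thick, 0.5 to 0.7 kg, loose on the deck, its 16 mm centre pin in the slot (1 mm play). One straight flat on its rim. Origin: centre of its underside, at deck height; +x points to the flat. Wanted yaw: the jig's; it starts 0.7 to 2.0 rad counter-clockwise of that, clear of the bar. It slides easily: a push of 1.5 to 4 N at its post moves it
- flat_mid (a point): middle of the plate's flat (69 mm long, 49 mm from the plate's centre along plate +x), at the underside of the plate; axes as the plate's
- post_top (a point): centre of the top of the steel post (16 mm diameter, 22 mm high, its top 34 mm above the deck) that stands on the plate 42 mm from its centre, on the side away from the flat (plate x = -42 mm)
- bar: alignment bar: dark steel, 20 mm (x) by 170 mm (y), standing 16 mm above the deck, set across the jig. Origin: at deck height, middle of the face that looks towards the plate; axes as the jig's (x points into the bar). The face is set 62 to 72 mm from the jig's origin along the jig's x. Lightly clamped: 10 N against it knocks it out of true, 25 N makes it slip along x
- holddown_pivot (a point): pivot axis of the hold-down, at deck height, 15 mm in x and 92 mm in y from the jig's origin
- holddown (a joint): angle of the wooden hold-down arm about its upright pivot, rad: at 0 it points along the jig's -x, clear of the plate; it turns counter-clockwise seen from above; at 1.57 (its stop) it points along the jig's -y, over the plate's rim. Arm: reaches 60 mm from the pivot, 20 mm wide, 14.5 to 26.5 mm above the deck (2.5 mm over the plate). It stays where left; 2 N at its peg moves it
- holddown_peg (a point): centre of the top of the peg (16 mm diameter, 22 mm high, top 48.5 mm above the deck) that stands on the hold-down arm, 48 mm from its pivot; a fingertip can push the peg
- bush: brass ring 34 mm across, 22 mm high, lying on the jig deck near its robot-side right corner; a bystander
- offcut: pine stick 22 x 70 x 22 mm lying on the deck behind the alignment bar; a bystander
- roundel: plain round aluminium disc 100 mm across, 10 mm thick, without flat or post, on the bench to the right; a bystander
- screwdriver: screwdriver lying on the bench to the left; a bystander
- jar: amber glass jar 70 mm across, 90 mm high, on the bench at the far right; a bystander
- glue: bottle 56 mm across, 150 mm high, on the bench at the far left; a bystander
- wrench: wrench lying on the bench beyond the jig; a bystander
There are look-alikes about, which are no part of the job. There is more than one size of the plate; the job needs the smallest.

How it is judged:
By the outcome, as a careful person would: the job done as asked, in the order asked, and still so for the second after the job is handed in, with the robot touching nothing.
It also fails if it takes over 72 s, if anything falls off the work surface, if the arm or the gripper's body presses on something with over 40 N, if the wrist force passes 120 N, or if a joint passes its speed limit or range.

ROBOT

A 7-joint arm with a two-finger parallel gripper is mounted at the origin on the work surface. World frame = base frame: x ahead of the robot, y to its left, z up, the work surface at z = 0. Lengths are in m, angles in rad, forces in N, time in s.
With the tool pointing down it reaches from about 0.425 to 0.925 m from the base axis. Payload 6.8 kg.
Tool frame: the origin (TCP) lies on the front face of the gripper's body, between the roots of the fingers; the fingertips stand 73 mm ahead of it and the grasp point (between the pads) lies 54 mm ahead of it (env.nose_length is the distance from the TCP to the fingertips, in m); z points along the fingers, y is the direction in which the jaws open and shut (so a half turn about z gives the same grasp; the last joint's range is limited). The gripper opens to 85 mm and grips with 20 to 120 N. Pads are 22 mm wide; open, the fingers measure 114 mm over their backs; the gripper's body (76 mm by 85 mm) begins 54 mm behind the grasp point. The pads swing forward as they close: fully open they stand 13 mm farther back than shut.
Start: joints at [1.034, 0.477, 0.022, 1.555, -0.011, 1.109, -0.083], TCP at [0.281, -0.614, 0.304] pointing down, gripper open.
Joint ranges: [-2.96, 2.96], [-0.34, 2.1], [-1.41, 1.46], [0.24, 2.44], [-1.37, 4.51], [0.17, 1.92], [-2.96, 2.96]. Speed limits (rad/s): [2.39, 2.39, 3.14, 3.14, 3.14, 3.14, 3.14].

INTERFACE

Orientations are given as a unit quaternion [w, x, y, z].
In Python, from cell import env, kin, camera, calibration, job gives the robot as it stands. The module is installed in compiled form; this text tells all that it offers. Calls block until the motion is done:
- env.reach(position, orientation): joint-space move of the TCP to a pose.
- env.movel(position, velocity=0.15, rot=None, stop_force=None): straight line of the TCP; rot=None keeps the orientation; velocity is the mean speed in m/s. With stop_force (N) it stops when the force on the tool has changed by that much, and returns True; else False.
- env.goto_joints(angles): joint-space move.
- env.grip(opening, f_grip=None): finger opening in m; f_grip is the grip in N (None keeps the last); returns when the fingers have stopped.
- env.dwell(seconds).
- kin.inverse_kinematics(position, orientation): joint angles nearest the present ones, or None.
- env.get_state(): the state.
- camera(name): name is "side" or "top"; returns (picture, depth): 400x640x3 uint8, blue, green, red; 400x640 float32, m along the optical axis (not along the pixel's ray), 0 where there is no reading.
- calibration(name): a dict with "fx", "fy", "cx", "cy" (pixels), "rvec" (rotation vector, rad) and "tvec" (3), from world to camera coordinates, as OpenCV has them. Camera axes: x right, y down, z forward; pixel columns grow to the right and rows downward; lengths in m; the calibration is good to about 2 mm. A picture is of the moment at which its call begins. calibration takes no time and is no camera call.
A pose or a line that the arm cannot do raises env.PlanningError and nothing moves.
- job.job_done(): hands the job in, once; it reports no verdict.
The state is a dict: "time": time; "qpos": joint angles; "joint_velocities": joint speeds; "joint_torque": joint torques, N m; "tcp_pos": TCP position; "orientation": TCP orientation; "force": force on the tool from outside, world axes, zero at the start; "torque": the same for the moment, N m; "opening": finger opening in m.
Only numpy, scipy, OpenCV 4.12 (cv2) and the standard library are available. Lean on these libraries where they do the work, as an engineer would, in place of code of your own. Each camera call takes 0.05 s, during which the arm holds its last target. There are 200 camera calls.

## Working session

There is one attempt and no reset: what is moved stays moved. The work goes in short steps, each a Python script; the robot and the scene stay as the last script left them, time stands still between calls to the robot, and variables do not carry over. Pictures are saved under pics/ and viewed, on a budget of 10 in all, crops included, one or two more only if the job needs it, and the job is handed in when it is done.

```bash
mkdir -p pics
cat > h.py <<'E'
import numpy as np, cv2
from cell import env, kin, camera, calibration, job
def cal(n):
    c=calibration(n); R=cv2.Rodrigues(np.array(c["rvec"],float))[0]; t=np.array(c["tvec"],float).ravel()
    return c,R,t
def toplane(n,uv,z):
    c,R,t=cal(n); uv=np.atleast_2d(uv).astype(float)
    d=np.c_[(uv[:,0]-c["cx"])/c["fx"],(uv[:,1]-c["cy"])/c["fy"],np.ones(len(uv))]@R
    o=-R.T@t
    return o+d*((z-o[2])/d[:,2])[:,None]
def cloud(n,depth):
    c,R,t=cal(n); v,u=np.mgrid[:depth.shape[0],:depth.shape[1]]
    p=np.dstack([(u-c["cx"])/c["fx"]*depth,(v-c["cy"])/c["fy"]*depth,depth])
    return (p-t)@R
def proj(n,P):
    c,R,t=cal(n); p=np.atleast_2d(P)@R.T+t
    return np.c_[p[:,0]/p[:,2]*c["fx"]+c["cx"],p[:,1]/p[:,2]*c["fy"]+c["cy"]]
E
python3 - <<'E'
from h import *
for n in("top","side"):
    im,d=camera(n); cv2.imwrite(f"pics/{n}0.png",im); np.save(f"pics/{n}0.npy",d)
    c,R,t=cal(n); print(n,c["fx"],c["cx"],c["cy"],-R.T@t)
print(env.get_state()["force"],env.nose_length)
E
```

```text
top 388.1830722805433 317.6101357128417 193.5610537450449 [0.55050268 0.00478685 1.13901849]
side 508.5725718535535 320.10180828577586 204.64662476321826 [0.16872414 1.01774448 0.77504625]
[-0.32826822 -0.40824524  0.2928231 ] 0.0726
```

View pics/top0.png

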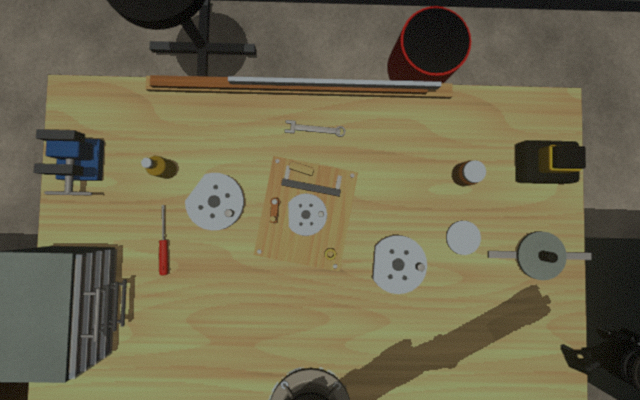

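View pics/side0.png

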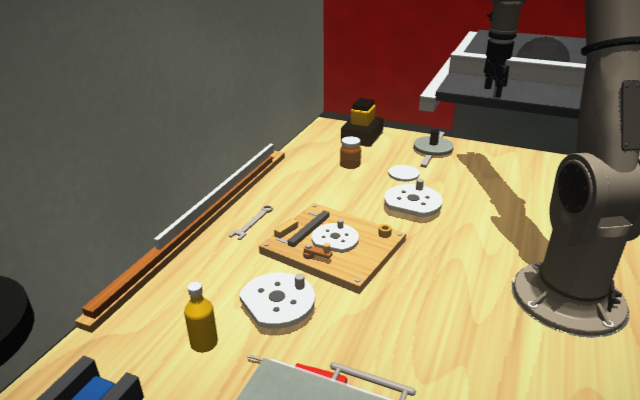

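Top view: three flatted plates, at (215,201), (400,265) and (307,214). The one at (307,214) is the smallest and the only one on the jig. Its post is near (322,214), so its flat faces left. The bar is near (310,187) and the hold-down near (275,210). I'll confirm this in an enlarged crop.

Run:
```python
from h import *
im=cv2.imread("pics/top0.png"); c=im[145:285,245:370]
cv2.imwrite("pics/crop0.png",cv2.resize(c,None,fx=4.2,fy=4.2,interpolation=cv2.INTER_CUBIC))
P=cloud("top",np.load("pics/top0.npy"))
for uv in [(307,214),(303,205),(322,214),(310,187),(275,210),(270,250),(300,250),(215,180),(400,240)]:
    print(uv,P[uv[1],uv[0]].round(4))
```

```text
(307, 214) [0.5555 0.0189 0.0347]
(303, 205) [0.5807 0.0307 0.0389]
(322, 214) [ 0.5563 -0.0231  0.0577]
(310, 187) [0.632  0.012  0.0424]
(275, 210) [0.5647 0.1087 0.048 ]
(270, 250) [0.451  0.122  0.0241]
(300, 250) [0.4525 0.0367 0.0221]
(215, 180) [0.6466 0.2829 0.0336]
(400, 240) [0.5505 0.0048 1.139 ]
```

View pics/crop0.png

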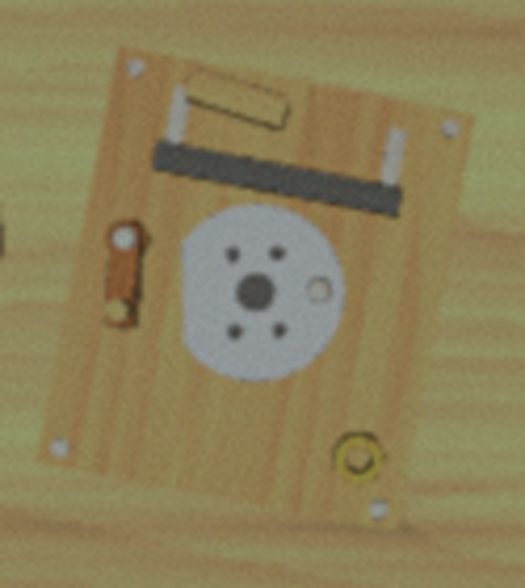

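The crop confirms it: plate centre near crop (255,293), flat facing left, post (319,290), bar face lower edge (155,165)-(398,212), hold-down pivot bolt (123,238) and peg (117,310). Next I measure these.

```bash
cat > meas.py <<'E'
from h import *
def screws_and_jig(im,d,n="top"):
    P=cloud(n,d)
    m=((P[...,2]>0.014)&(P[...,2]<0.034)&(abs(P[...,0]-0.56)<0.2)&(abs(P[...,1]-0.01)<0.16)).astype(np.uint8)
    m=cv2.morphologyEx(m,cv2.MORPH_CLOSE,np.ones((15,15)));m=cv2.morphologyEx(m,cv2.MORPH_OPEN,np.ones((7,7)))
    cs,_=cv2.findContours(m,cv2.RETR_EXTERNAL,cv2.CHAIN_APPROX_NONE); c=max(cs,key=cv2.contourArea)
    w=toplane(n,c[:,0],0.024)[:,:2].astype(np.float32)
    return cv2.minAreaRect((w*1000).astype(np.float32))
def blob(m,n,z,lab=""):
    k,l,s,c=cv2.connectedComponentsWithStats(m.astype(np.uint8))
    out=[]
    for i in range(1,k):
        if s[i,4]>=6: out.append((s[i,4],c[i].round(1),(toplane(n,c[i],z)[0,:2]*1000).round(1)))
    return out
E
python3 - <<'E'
from meas import *
im=cv2.imread("pics/top0.png"); d=np.load("pics/top0.npy")
print("jig",screws_and_jig(im,d))
roi=np.zeros(im.shape[:2],bool); roi[150:280,250:365]=1
hsv=cv2.cvtColor(im,cv2.COLOR_BGR2HSV)
dark=roi&(hsv[...,2]<95)
for r in blob(dark,"top",0.04): print("dark",*r)
k,l,s,c=cv2.connectedComponentsWithStats(dark.astype(np.uint8)); i=1+np.argmax(s[1:,4])
v,u=np.nonzero(l==i); w=toplane("top",np.c_[u,v],0.04)[:,:2]*1000
print("bar",cv2.minAreaRect(w.astype(np.float32)))
grey=roi&(hsv[...,1]<60)&(hsv[...,2]>110)
for r in blob(grey,"top",0.036): print("grey",*r)
for p in [(274,202),(273,219),(321,214),(306,215),(312,214),(330,254)]: print(p,hsv[p[1],p[0]])
E
```

```text
jig ((558.8057861328125, 23.178543090820312), (249.6334686279297, 289.7960510253906), 80.30186462402344)
dark 416 [310.9 187.2] [631.6   9.4]
dark 13 [277.9 202.3] [586.8 101.8]
dark 24 [276.8 215.6] [549.1 103.9]
dark 54 [305.5 214.1] [555.   23.1]
bar ((631.929931640625, 10.068183898925781), (167.5751190185547, 21.265470504760742), 80.29146575927734)
grey 11 [276.8 160.7] [705.6 108.5]
grey 50 [286.8 172.4] [672.8  79.2]
grey 11 [351.8 175.2] [ 669.  -106.6]
grey 55 [338.2 181.9] [648.8 -67.9]
grey 1264 [306.3 214.1] [555.1  20.7]
grey 21 [274.1 201.2] [589.8 112.9]
grey 15 [258.5 251.1] [448.2 152.9]
grey 15 [334.5 265.9] [411.2 -62. ]
(274, 202) [ 64  12 154]
(273, 219) [ 26 107 146]
(321, 214) [ 40  16 147]
(306, 215) [10 10 75]
(312, 214) [105  17 152]
(330, 254) [ 22 113 145]
```

Jig fit: 249.6 x 289.8 mm (expected 250 x 290), centre (558.8, 23.2), yaw -0.169. The bar's yaw matches, and its face is at about jig x = 64.3. The plate's centre is at jig (-4,-1), and its yaw is about 1.75 rad relative to the jig. Everything is in range, so I'll cage the post and turn the plate.

```bash
cat >> h.py <<'E'
from scipy.spatial.transform import Rotation as Ro
TH=-0.1693; O=np.array([.5588,.0232]); N=0.0726; DECK=.024
RJ=np.array([[np.cos(TH),-np.sin(TH)],[np.sin(TH),np.cos(TH)]])
def J(x,y): return O+RJ@np.array([x,y])
def toJ(p): return RJ.T@(np.asarray(p)[:2]-O)
def quat(a):  # jaw axis at jig angle a, tool down
    a=a+TH; y=np.array([np.cos(a),np.sin(a),0]); z=np.array([0,0,-1.]); x=np.cross(y,z)
    q=Ro.from_matrix(np.c_[x,y,z]).as_quat(); return np.r_[q[3],q[:3]]
def at(x,y,h): return np.r_[J(x,y),DECK+h+N]   # h: fingertip above deck
def st():
    s=env.get_state(); print("t%.2f F"%s["time"],np.round(s["force"],2),"jig",(toJ(s["tcp_pos"])*1000).round(1),"tip",round(s["tcp_pos"][2]-N-DECK,4),"op",round(s["opening"],4)); return s
E
python3 - <<'E'
from h import *
p0=toJ([.5557,-.0205]);c0=-.004; f0=np.arctan2(p0[1],p0[0]-c0); print(p0,f0)
for off in(0,np.pi):
  for f in(f0,-2.2,-np.pi):
    q=kin.inverse_kinematics(at(-.012+.042*np.cos(f),.042*np.sin(f),.017),quat(f+np.pi/2+off)); print(off,f,None if q is None else np.round(q,2))
for off in(0,np.pi/2,np.pi,-np.pi/2):
  for b,xy in((np.pi,(-.033,.115)),(1.5*np.pi,(-.01,.044))):
    q=kin.inverse_kinematics(at(*xy,.035),quat(b+off)); print('hd',off,b,None if q is None else np.round(q,2))
E
```

```text
[ 0.00430744 -0.04359755] -1.3825052269625364
0 -1.3825052269625364 [ 0.29  0.57 -0.47  1.98  0.4   0.68 -0.42]
0 -2.2 [ 0.15  0.51 -0.32  2.06  0.27  0.61 -1.16]
0 -3.141592653589793 [ 0.    0.49 -0.23  2.08  0.2   0.59 -2.11]
3.141592653589793 -1.3825052269625364 [-0.9   1.03  1.26  2.05 -1.18  1.08 -2.15]
3.141592653589793 -2.2 [ 0.76  0.85 -1.19  2.02  0.98  1.01  1.41]
3.141592653589793 -3.141592653589793 [ 0.34  0.57 -0.65  2.06  0.54  0.69  0.73]
hd 0 3.141592653589793 [ 0.47  0.88 -1.19  1.9   0.95  1.07  1.84]
hd 0 4.71238898038469 [-0.03  0.53 -0.26  1.95  0.21  0.69 -2.16]
hd 1.5707963267948966 3.141592653589793 [-0.11  0.54 -0.33  1.94  0.26  0.7  -2.33]
hd 1.5707963267948966 4.71238898038469 [ 0.14  0.56 -0.48  1.94  0.38  0.73 -0.73]
hd 3.141592653589793 3.141592653589793 [ 0.09  0.59 -0.59  1.93  0.46  0.76 -0.94]
hd 3.141592653589793 4.71238898038469 [ 0.3   0.62 -0.7   1.93  0.55  0.8   0.69]
hd -1.5707963267948966 3.141592653589793 [ 0.17  0.62 -0.7   1.92  0.55  0.8   0.56]
hd -1.5707963267948966 4.71238898038469 [ 0.6   0.87 -1.19  1.91  0.95  1.07  1.97]
```

Run:
```python
from h import *
p0=np.array([.0043,-.0436]); f0=-1.3825
env.grip(.030,20)
env.reach(at(*p0,.11),quat(f0+np.pi/2)); st()
print(env.movel(at(*p0,.018),.12,stop_force=6)); st()
for f in np.linspace(f0,-np.pi,9)[1:]:
    s=min(1,(f0-f)/.8); c=-.004+s*(-.008)
    hit=env.movel(at(c+.043*np.cos(f),.043*np.sin(f),.018),.05,rot=quat(f+np.pi/2),stop_force=12); 
    st()
    if hit: print("HIT"); break
im,d=camera("top"); cv2.imwrite("pics/top1.png",im)
```

```text
t3.02 F [-0.66 -0.28  0.29] jig [  4.7 -45. ] tip 0.11 op 0.0296
False
t3.94 F [ 0.05 -0.87  0.65] jig [  4.8 -43.4] tip 0.0186 op 0.0295
t4.33 F [ 0.21  0.12 -0.23] jig [ -7.  -42.8] tip 0.0188 op 0.0303
t4.71 F [ 0.77 -0.42  0.15] jig [-18.7 -41.6] tip 0.0183 op 0.03
t5.09 F [ 0.83 -1.16  0.66] jig [-29.8 -38.3] tip 0.018 op 0.03
t5.46 F [-0.7   0.7  -0.36] jig [-39.1 -33.1] tip 0.018 op 0.0296
t5.83 F [ 0.24 -0.06 -0.65] jig [-45.6 -26.4] tip 0.018 op 0.0298
t6.19 F [-0.29  0.21  0.08] jig [-50.6 -18.4] tip 0.018 op 0.0302
t6.56 F [-0.58 -0.8   0.24] jig [-53.7  -9.5] tip 0.018 op 0.0298
t6.92 F [-0.39  0.98 -0.82] jig [-54.8  -0.2] tip 0.018 op 0.0295
```

Run:
```python
from h import *
env.movel(at(-.0548,.0065,.018),.03,stop_force=12); st()
env.movel(at(-.0548,.0065,.06),.15)
env.movel(at(-.10,-.06,.20),.3); st()
im,d=camera("top"); cv2.imwrite("pics/top2.png",im); np.save("pics/top2.npy",d)
im2,d2=camera("side"); cv2.imwrite("pics/side2.png",im2); np.save("pics/side2.npy",d2)
a=cv2.resize(im[145:285,245:370],None,fx=3.5,fy=3.5,interpolation=cv2.INTER_CUBIC)
b=cv2.resize(im2[195:300,250:410],None,fx=2.1,fy=2.1,interpolation=cv2.INTER_CUBIC)
o=np.zeros((max(a.shape[0],b.shape[0]),a.shape[1]+b.shape[1],3),np.uint8);o[:a.shape[0],:a.shape[1]]=a;o[:b.shape[0],a.shape[1]:]=b
cv2.imwrite("pics/v2.png",o)
```

```text
t7.34 F [ 0.37  0.51 -1.14] jig [-54.7   6.9] tip 0.018 op 0.0303
t8.47 F [ 0.43 -0.02 -0.75] jig [-100.4  -59.6] tip 0.1988 op 0.0299
```

View pics/v2.png

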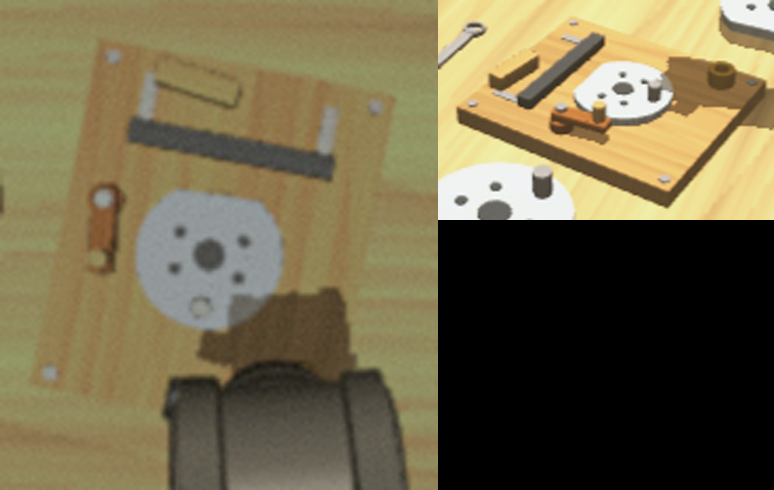

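The crop shows the flat now facing the bar, with its edge running (178,188) to (252,200), close to parallel with the bar face, and a gap left. The post is at the robot side, (201,306). I'll measure the remaining yaw numerically.

```bash
cat >> meas.py <<'E'
def plate(im):
    big=cv2.resize(im,None,fx=4,fy=4,interpolation=cv2.INTER_CUBIC); hsv=cv2.cvtColor(big,cv2.COLOR_BGR2HSV)
    m=((hsv[...,1]<62)&(hsv[...,2]>80)).astype(np.uint8); m[:4*150]=0;m[4*280:]=0;m[:,:4*280]=0;m[:,4*345:]=0
    cs,_=cv2.findContours(m,cv2.RETR_EXTERNAL,cv2.CHAIN_APPROX_NONE); c=max(cs,key=cv2.contourArea)[:,0]
    w=toplane("top",(c+.5)/4-.5,.036)[:,:2]; j=np.array([toJ(p) for p in w])*1000
    f=j[(abs(j[:,1])<27)&(j[:,0]>np.median(j[:,0])+15)]
    k,x0=np.polyfit(f[:,1],f[:,0],1); res=np.std(f[:,0]-k*f[:,1]-x0)
    print("flat x at y0 %.1f yaw %.3f res %.2f n %d"%(x0,-k,res,len(f)),"extent y",j[:,1].min().round(1),j[:,1].max().round(1),"x",j[:,0].min().round(1),j[:,0].max().round(1))
def bar(im):
    big=cv2.resize(im,None,fx=4,fy=4,interpolation=cv2.INTER_CUBIC); hsv=cv2.cvtColor(big,cv2.COLOR_BGR2HSV)
    m=(hsv[...,2]<95).astype(np.uint8); m[:4*170]=0;m[4*200:]=0;m[:,:4*280]=0;m[:,4*345:]=0
    k,l,s,c=cv2.connectedComponentsWithStats(m); i=1+np.argmax(s[1:,4]); v,u=np.nonzero(l==i)
    w=toplane("top",(np.c_[u,v]+.5)/4-.5,.040)[:,:2]; j=np.array([toJ(p) for p in w])*1000
    r=cv2.minAreaRect(j.astype(np.float32)); print("bar jig centre",np.round(r[0],1),"size",np.round(r[1],1),"ang",round(r[2],2))
E
python3 - <<'E'
from meas import *
im=cv2.imread("pics/top2.png"); plate(im); bar(im); bar(cv2.imread("pics/top0.png"))
hsv=cv2.cvtColor(im,cv2.COLOR_BGR2HSV); roi=np.zeros(im.shape[:2],bool); roi[200:245,285:330]=1
for r in blob(roi&(hsv[...,2]<100),"top",.036): print(*r,(toJ(r[2]/1000)*1000).round(1))
c=np.array([201/3.5+245-.4,306/3.5+145-.4]); print("post",(toJ(toplane("top",c,.058)[0])*1000).round(1))
E
```

```text
flat x at y0 36.4 yaw 0.034 res 0.32 n 75 extent y -59.6 61.1 x -74.1 38.1
bar jig centre [74.2 -0.4] size [ 21.  168.3] ang 0.03
bar jig centre [74.3 -0.4] size [ 21.3 169. ] ang 0.16
53 [304.4 217.5] [545.6  25.9] [-13.5   0.4]
6 [312.5 224. ] [527.5   2.7] [-27.4 -25.5]
278 [319.2 238.4] [487.4 -17.3] [-63.6 -52. ]
post [-54.2  -1.1]
```

Remaining yaw is 0.03 rad, the gap is about 28 mm, and the bar is undisturbed. Next I push the post from behind with closed fingers.

Run:
```python
from h import *
env.grip(0,20)
a=-np.pi/2; y=-.001
env.movel(at(-.086,y,.06),.3,rot=quat(a))
env.movel(at(-.086,y,.0155),.15,stop_force=6); st()
print(env.movel(at(-.058,y,.0155),.04,stop_force=8)); st(); env.dwell(.2); st()
print(env.movel(at(-.036,y,.0155),.006,stop_force=5)); st(); env.dwell(.4)
print(np.mean([RJ.T@(env.get_state()["force"][:2]) for _ in range(1)],0)); st()
```

```text
t10.07 F [ 1.21  0.56 -0.15] jig [-85.4  -1.4] tip 0.0167 op 0.0001
False
t10.93 F [-0.73 -0.19  0.74] jig [-57.8  -1. ] tip 0.0155 op -0.0001
t11.12 F [-0.09 -0.03  0.04] jig [-58.1  -0.9] tip 0.0155 op -0.0001
True
t13.12 F [-0.79 -0.05  0.01] jig [-47.4  -1.1] tip 0.015 op 0.0002
[ 0.58676755 -0.32898677]
t13.53 F [ 0.52 -0.42  0.5 ] jig [-48.3  -1.3] tip 0.0144 op 0.0001
```

Run:
```python
from meas import *
im,d=camera("top"); plate(im); bar(im)
def f(n=6):
    v=[]
    for _ in range(n): env.dwell(.04); v.append(RJ.T@np.array(env.get_state()["force"][:2]))
    return np.mean(v,0).round(2)
print(f())
for x in np.arange(-.0475,-.040,.0005):
    h=env.movel(at(x,-.001,.0155),.006,stop_force=6); F=f(); print(h,round(x,4),(toJ(env.get_state()["tcp_pos"])*1000).round(2),F)
    if h or F[0]<-5: break
im,d=camera("top"); plate(im); bar(im); cv2.imwrite("pics/top3.png",im); st()
```

```text
flat x at y0 65.7 yaw 0.026 res 0.68 n 79 extent y -59.7 61.0 x -18.1 67.2
bar jig centre [74.2 -0.5] size [ 20.6 168.4] ang 0.02
[0.07 0.01]
False -0.0475 [-47.51  -0.97] [ 0.07 -0.25]
False -0.047 [-47.04  -1.01] [-0.04 -0.01]
False -0.0465 [-46.71  -1.01] [-1.33  0.49]
False -0.046 [-46.55  -1.  ] [-4.48  0.19]
False -0.0455 [-46.44  -1.02] [-5.97  0.4 ]
flat x at y0 65.7 yaw 0.029 res 0.73 n 74 extent y -59.9 61.1 x -14.8 67.8
bar jig centre [74.3 -0.5] size [ 20.5 168.4] ang 0.16
t16.50 F [-5.15  1.82  2.57] jig [-46.4  -1. ] tip 0.0153 op -0.0
```

Run:
```python
from meas import *
env.dwell(.6); st()
env.movel(at(-.075,-.001,.0155),.08); env.movel(at(-.10,-.001,.06),.2); env.movel(at(-.11,-.07,.20),.3); 
im,d=camera("top"); plate(im); bar(im); cv2.imwrite("pics/top4.png",im)
im2,d2=camera("side"); cv2.imwrite("pics/side4.png",im2)
a=cv2.resize(im[175:235,270:345],None,fx=6,fy=6,interpolation=cv2.INTER_CUBIC)
b=cv2.resize(im2[200:260,280:365],None,fx=4,fy=4,interpolation=cv2.INTER_CUBIC)
o=np.zeros((360,a.shape[1]+b.shape[1],3),np.uint8);o[:,:a.shape[1]]=a;o[:b.shape[0],a.shape[1]:]=b
cv2.imwrite("pics/v4.png",o); print(o.shape)
hsv=cv2.cvtColor(im,cv2.COLOR_BGR2HSV); roi=np.zeros(im.shape[:2],bool); roi[190:235,288:330]=1
for r in blob(roi&(hsv[...,2]<115),"top",.036): print(*r,(toJ(r[2]/1000)*1000).round(1))
```

```text
t17.10 F [-5.86  1.47  2.78] jig [-46.4  -1. ] tip 0.0153 op 0.0005
flat x at y0 65.7 yaw 0.019 res 0.76 n 74 extent y -59.7 61.2 x -46.4 67.4
bar jig centre [74.4 -0.4] size [ 20.9 168.3] ang 0.09
(360, 790, 3)
66 [320.8 191.2] [621.2 -18.8] [ 68.6 -30.9]
7 [298.  201.3] [591.   45.3] [28.  27.2]
9 [316. 204.] [584.4  -6. ] [ 30.2 -24.5]
66 [306.1 207.9] [572.8  21.7] [14.1  0.9]
10 [296.2 212. ] [560.5  49.6] [-2.8 26.3]
11 [314.5 214.4] [554.9  -2.5] [  0.5 -26. ]
38 [320.7 233.3] [501.9 -21.1] [-48.6 -53.3]
```

View pics/v4.png

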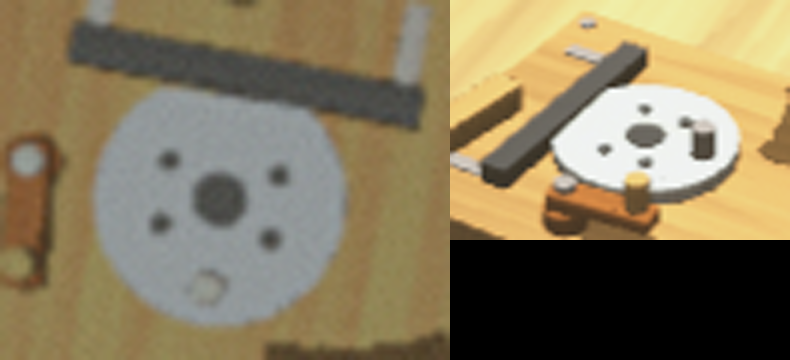

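The plate sits against the bar: flat edge about (165,88) to (310,105), post (210,287). However, the bolt-hole pattern hints at about 0.03-0.04 rad of leftover yaw. I'll refine the estimate with averaged frames and weighted centroids.

```bash
cat >> meas.py <<'E'
def holes(im,c,yaw):
    """4 bolt holes+centre+post by dark-weighted centroid near predicted spots (jig mm)"""
    g=cv2.cvtColor(im.astype(np.float32),cv2.COLOR_BGR2GRAY); out=[]
    r=Ro.from_euler('z',yaw).as_matrix()[:2,:2]
    for x,y in [(15,26),(15,-26),(-15,26),(-15,-26),(0,0)]:
        rad=6.0 if x==0 else 3.6
        p=np.array([c,0])/1000+r@np.array([x,y])/1000; uv=proj("top",np.r_[J(*p),.036])[0]
        for _ in range(15):
            u,v=np.meshgrid(np.arange(640),np.arange(400)); m=np.hypot(u-uv[0],v-uv[1])<rad
            w=np.clip(np.percentile(g[m],75)-g[m]-8,0,None); uv=np.array([(u[m]*w).sum(),(v[m]*w).sum()])/w.sum()
        out.append(toJ(toplane("top",uv,.036)[0])*1000)
    o=np.array(out); q=o[:4]-o[:4].mean(0); ref=np.array([(15,26),(15,-26),(-15,26),(-15,-26.)])
    ang=np.arctan2((ref[:,0]*q[:,1]-ref[:,1]*q[:,0]).sum(),(ref*q).sum())
    print("holes",o.round(1).tolist(),"yaw %.4f"%ang); return ang
E
python3 - <<'E'
from meas import *
holes(cv2.imread("pics/top0.png"),-4,1.75); holes(cv2.imread("pics/top2.png"),-13.5,.034)
ims=[camera("top")[0].astype(np.float32) for _ in range(16)]; im=np.mean(ims,0); cv2.imwrite("pics/top5.png",im.astype(np.uint8)); np.save("pics/avg5.npy",im)
for k in range(0,16,4): holes(np.mean(ims[k:k+4],0),14.5,.03)
holes(im,14.5,.03); plate(im.astype(np.uint8)); bar(im.astype(np.uint8))
# flat edge: along jig x profiles at several y, half-level crossing
g=cv2.cvtColor(im,cv2.COLOR_BGR2GRAY)
for edge,(a,b) in dict(near=(45,70),far=(78,95)).items():
  ys=np.arange(-32,33,4.); xs=np.arange(a,b,.25); E=[]
  for y in ys:
    uv=proj("top",np.array([np.r_[J(x/1000,y/1000),.036 if edge=="near" else .040] for x in xs])).astype(np.float32)
    pr=cv2.remap(g,uv[:,0],uv[:,1],cv2.INTER_CUBIC).ravel(); lv=(pr.max()+pr.min())/2
    i=np.argmin(pr); j=np.nonzero(pr>lv)[0]; j=j[j<i].max() if edge=="near" and (j<i).any() else (j[0] if len(j) else 0); E.append(xs[j])
  print(edge,np.array(E),"slope",np.polyfit(ys,E,1)[0].round(4))
p=[]
s=env.get_state()["time"];print(s)
E
```

```text
holes [[-32.5, 8.2], [18.2, 19.6], [-25.9, -21.2], [24.9, -9.7], [-3.7, -0.4]] yaw 1.7921
holes [[0.6, 27.5], [2.6, -24.7], [-29.3, 26.2], [-27.4, -25.8], [-13.4, 0.9]] yaw 0.0380
holes [[27.9, 27.8], [30.8, -24.6], [-2.0, 26.0], [0.4, -26.1], [14.2, 0.9]] yaw 0.0515
holes [[27.9, 27.8], [30.8, -24.6], [-2.0, 26.0], [0.4, -26.1], [14.2, 0.8]] yaw 0.0519
holes [[27.9, 27.8], [30.8, -24.6], [-2.0, 26.0], [0.4, -26.1], [14.2, 0.8]] yaw 0.0520
holes [[27.9, 27.7], [30.8, -24.6], [-2.0, 26.0], [0.4, -26.1], [14.2, 0.8]] yaw 0.0518
holes [[27.9, 27.8], [30.8, -24.6], [-2.0, 26.0], [0.4, -26.1], [14.2, 0.8]] yaw 0.0518
flat x at y0 65.6 yaw 0.026 res 0.61 n 74 extent y -59.7 61.0 x -46.3 67.2
bar jig centre [74.3 -0.4] size [168.3  20.7] ang 89.99
near [64.25 64.25 64.   64.25 64.5  64.   63.25 63.5  63.5  63.5  63.   63.25
 63.75 63.25 63.25 63.5  63.5 ] slope -0.0162
far [84.5  85.5  85.75 85.5  84.75 85.5  85.25 85.   85.25 85.5  85.75 84.75
 84.75 86.   85.5  84.75 84.75] slope -0.0018
19.6
```

The hole pattern gives yaw of about 0.05, and in the previous picture it agreed with the flat fit (0.038 vs 0.034). So the plate is resting on one corner, with finger friction stopping the post from moving sideways. I'll nudge the post about 2 mm in +y, then press again with a small dither.

```bash
cat >> meas.py <<'E'
def f(n=5):
    v=[]
    for _ in range(n): env.dwell(.03); v.append(RJ.T@np.array(env.get_state()["force"][:2]))
    return np.mean(v,0).round(2)
E
python3 - <<'E'
from meas import *
env.movel(at(-.028,-.034,.06),.3); env.movel(at(-.028,-.034,.0155),.15,stop_force=6); st(); env.dwell(.2)
print(f(8)); t=None
for y in np.arange(-.029,-.012,.0004):
    h=env.movel(at(-.028,y,.0155),.02,stop_force=7); F=f(4); 
    if F[1]<-1.2 and t is None: t=y
    if t is not None or h: print(h,round(y*1000,2),(toJ(env.get_state()["tcp_pos"])*1000).round(2),F)
    if h or F[1]<-5 or (t is not None and y>t+.0018): break
env.movel(at(-.028,-.034,.0155),.1); env.movel(at(-.03,-.04,.06),.2); env.movel(at(-.11,-.07,.20),.3)
im,_=camera("top"); cv2.imwrite("pics/top6.png",im); holes(im,14.5,.02); plate(im); bar(im); st()
E
```

```text
t20.75 F [-0.05  1.31  0.1 ] jig [-27.8 -34.2] tip 0.0168 op 0.0003
[-0.33 -0.03]
False -21.0 [-28.1 -21.1] [-0.27 -1.45]
False -20.6 [-28.06 -20.56] [-1.1  -1.47]
False -20.2 [-27.99 -20.14] [-0.65 -1.21]
False -19.8 [-27.98 -19.73] [-0.11 -1.24]
False -19.4 [-27.96 -19.38] [-0.24 -0.95]
False -19.0 [-27.99 -19.  ] [-0.45 -1.05]
holes [[30.3, 26.6], [29.1, -25.5], [0.0, 27.0], [-0.7, -24.6], [14.4, 0.8]] yaw -0.0203
flat x at y0 65.5 yaw -0.007 res 0.60 n 74 extent y -59.6 61.2 x -46.2 68.1
bar jig centre [74.3 -0.3] size [ 20.7 168.3] ang 0.03
t32.76 F [-0.19  0.63 -0.77] jig [-110.2  -69.6] tip 0.1983 op -0.0002
```

Slight over-correction (-0.02 rad). I'll press again at about 5 N, then drag the pressed finger slightly towards -y so the flat seats and stops the motion itself.

Run:
```python
from meas import *
env.movel(at(-.075,.001,.06),.3); env.movel(at(-.075,.001,.0155),.2,stop_force=6)
env.movel(at(-.0485,.001,.0155),.05,stop_force=7)
for x in np.arange(-.0475,-.043,.0004):
    h=env.movel(at(x,.001,.0155),.02,stop_force=5); F=f(4)
    if h or F[0]<-4: break
print(h,round(x,4),F)
for y in (.0004,-.0002,-.0008):
    env.movel(at(x,y,.0155),.02,stop_force=6); F=f(4); print(y,(toJ(env.get_state()["tcp_pos"])*1000).round(2),F)
    if F[0]>-4: x+=.0004
env.movel(at(x,y,.0155),.02,stop_force=4); print(f(6))
env.movel(at(-.06,y,.0155),.1); env.movel(at(-.085,0,.06),.25); env.movel(at(-.11,-.06,.16),.3)
im,_=camera("top"); cv2.imwrite("pics/top7.png",im); holes(im,14.5,.0); plate(im); bar(im); st()
```

```text
False -0.0455 [-4.41 -0.13]
0.0004 [-45.75   0.21] [-4.69 -0.33]
-0.0002 [-45.6   -0.37] [-4.84 -0.68]
-0.0008 [-45.5   -0.86] [-4.13 -0.67]
[-3.98 -1.25]
holes [[30.7, 26.0], [31.1, -25.7], [0.8, 25.9], [1.0, -26.5], [15.8, 0.0]] yaw 0.0080
flat x at y0 66.7 yaw 0.015 res 0.67 n 75 extent y -60.5 60.2 x -44.9 67.9
bar jig centre [74.3 -0.3] size [168.4  20.9] ang 89.99
t39.67 F [-0.04 -0.55 -0.41] jig [-109.9  -59.8] tip 0.1592 op -0.0
```

The plate centre has moved 1.4 mm further and is now at x = 15.8 (15.3 ± measurement error expected when flush). Yaw is 0.008 and the bar is unmoved. Now the hold-down.

Run:
```python
from meas import *
def pp(th,off,h=.031):
    b=np.pi+th; e=np.array([np.cos(b),np.sin(b)]); t=np.array([-e[1],e[0]])
    p=np.array([.015,.092])+.048*e-off*t; return at(*p,h),quat(2*np.pi+th)
p,q=pp(0,.032,.13); env.reach(p,q); st()
p,q=pp(0,.032); print(env.movel(p,.2,stop_force=6)); st()
for th in np.linspace(0,1.45,9):
    p,q=pp(th,.019); h=env.movel(p,.07,rot=q,stop_force=8)
    if h: print("hit",th); st(); break
st()
for th in np.arange(1.48,1.70,.03):
    p,q=pp(th,.019); h=env.movel(p,.02,rot=q,stop_force=5); F=f(3); print(round(th,2),h,(toJ(env.get_state()["tcp_pos"])*1000).round(1),F)
    if h or np.hypot(*F)>6: break
```

```text
t40.75 F [-0.13 -0.03 -0.08] jig [-33.3 123.4] tip 0.129 op -0.0
False
t41.39 F [-0.45  0.02  0.36] jig [-32.5 124. ] tip 0.0318 op -0.0002
t44.39 F [-0.05  0.45 -0.17] jig [-9.8 46.9] tip 0.031 op 0.0
1.48 False [-8.5 46.2] [-0.94  0.46]
1.51 False [-7.  45.3] [-1.58  0.63]
1.54 False [-5.5 44.5] [0.18 0.08]
1.57 False [-4.3 44. ] [-1.96  0.04]
1.6 False [-3.9 43.6] [-5.84  0.28]
1.63 False [-3.6 43.2] [-9.56  0.48]
```

Run:
```python
from meas import *
env.movel(at(-.016,.044,.031),.08); env.movel(at(-.03,.05,.10),.25); env.movel(at(-.12,-.03,.20),.35); st()
im,_=camera("top"); im2,_=camera("side"); cv2.imwrite("pics/top8.png",im); holes(im,15.8,.0); plate(im); bar(im)
a=cv2.resize(im[155:275,255:355],None,fx=4.2,fy=4.2,interpolation=cv2.INTER_CUBIC)
b=cv2.resize(im2[200:260,280:365],None,fx=4,fy=4,interpolation=cv2.INTER_CUBIC)
o=np.zeros((a.shape[0],a.shape[1]+b.shape[1],3),np.uint8);o[:,:a.shape[1]]=a;o[:b.shape[0],a.shape[1]:]=b
cv2.imwrite("pics/v8.png",o)
print("expected peg px",proj("top",np.r_[J(.015,.044),.0725]),"arm", proj("top",np.r_[J(.015,.092),.052]))
```

```text
t47.86 F [ 0.74 -0.23  0.25] jig [-119.9  -30.8] tip 0.1997 op -0.0
holes [[30.7, 25.9], [31.0, -25.8], [1.0, 26.3], [1.0, -26.5], [15.7, -0.0]] yaw 0.0030
flat x at y0 66.9 yaw 0.011 res 0.70 n 74 extent y -60.8 58.7 x -45.2 68.4
bar jig centre [74.3 -0.5] size [ 20.8 168.1] ang 0.05
expected peg px [[290.58809212 204.28888973]] arm [[274.13943452 201.25207258]]
```

View pics/v8.png

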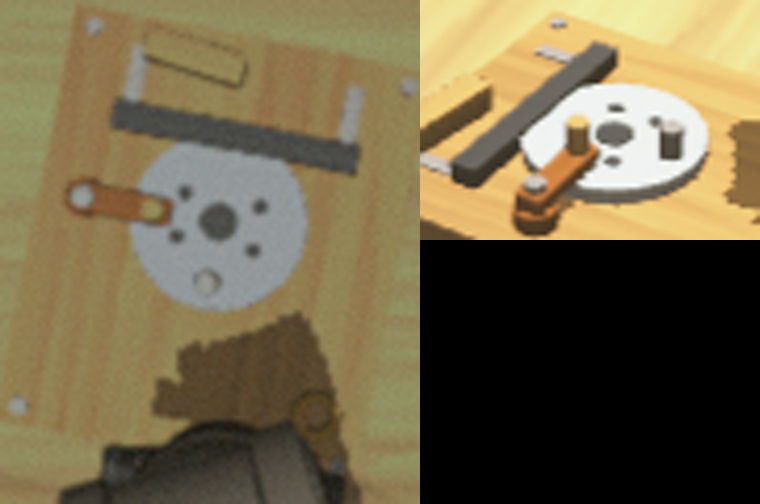

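The picture shows the hold-down over the plate's rim. Its peg is at full-image pixel (290.9,204.5), against (290.6,204.3) expected at the stop. The plate is still on the bar, and the bar and bush haven't moved.

```bash
python3 -c "
from h import *
job.job_done(); st()"
```

```text
the job is handed in; nothing more can be done
the job is handed in; nothing more can be done
```

The job is done and handed in: the plate's flat is bedded against the bar and the hold-down arm is over the rim at its stop. It took about 48 s of the 72 s.

- **Turning the plate:** I caged the post between the fingers and turned the plate until its flat faced the bar. I then pushed the post from behind until the flat met the bar.
- **First push was not flush:** it stopped at about 6 N with the plate resting on one corner, about 0.05 rad off. I nudged the post sideways, which overshot slightly, then pressed again at 4–5 N while dragging the finger sideways until the flat seated.
- **Hold-down:** I swung the arm round by its peg until it stopped moving, with about 9.5 N on the peg at the stop.

**Last checks, robot clear:**

| Check | Measured | Expected |
|---|---|---|
| Plate yaw from its bolt holes | 0.003 rad | 0 |
| Plate centre, jig x | 15.7 mm | about 15.3 mm |
| Bar centre, jig x | 74.3 mm (unchanged) | 74.3 mm |
| Bar angle | about 0.05° | 0° |
| Hold-down peg, top camera | within 0.5 px | position at its stop |

**One check disagreed slightly:** fitting the flat's visible edge gave a yaw of 0.011 rad. I trust that less because the edge blends with the dark bar face. I didn't see any of the other items move, but I didn't measure them afterwards.

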